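# Make up two case kits in the work pans

## Task

Make up two kits from the stock standing in a row behind the pans: the three-bay pan gets one plaster cast, the bur block and the mandrel stand; the two-bay pan gets the other cast and the short bottle. Put one thing in each bay, standing upright and flat on the bay floor, and set the casts down rather than dropping them. Leave the tall bottle and the tub of cotton buds standing where they are.

Things in the scene. Friction and masses are not known exactly. Their poses are not given: they have to be found in the camera images.
- pan_two: shallow grey plastic work pan with two equal bays side by side, 169 mm (its y) by 101 mm deep (its x, away from the robot), fixed. Origin: centre of its underside, on the worktop. Bay floors 3 mm above it; the 3 mm metal walls and dividers reach 9 mm. Bays 80 (y) x 95 mm (x) inside, centres at y = -41.5 and +41.5 mm, x = 0. Small blank ticket on the front edge.
- pan_three: shallow grey plastic work pan with three equal bays side by side, 252 mm (its y) by 101 mm deep (its x, away from the robot), fixed. Origin: centre of its underside, on the worktop. Bay floors 3 mm above it; the 3 mm metal walls and dividers reach 9 mm. Bays 80 (y) x 95 mm (x) inside, centres at y = -83, 0 and +83 mm, x = 0. Small blank ticket on the front edge.
- cast_a: plaster working cast, a quarter arch of teeth on a pale blue stone base, 49 (x) x 47 (y) x 45 mm high. Origin: centre of the underside, z up. Base 46 mm across to 24 mm height, the teeth above it 29 mm across y and 49 mm along x, so across x it can be gripped at any height. About 90 g. The two casts serve equally.
- cast_b: plaster working cast, a quarter arch of teeth on a pale blue stone base, 49 (x) x 47 (y) x 45 mm high. Origin: centre of the underside, z up. Base 46 mm across to 24 mm height, the teeth above it 29 mm across y and 49 mm along x, so across x it can be gripped at any height. About 90 g. The two casts serve equally.
- burs: aluminium bur block, a bar 34 (x) x 62 (y) mm and 18 mm high with thin burs and stones standing in it up to 46 mm; grip the bar across its 34 mm, below the burs. Origin: centre of the underside, z up. About 110 g.
- mandrel: mandrel stand: black faceted rubber foot 33 x 32 mm and 13 mm high with a thin upright mandrel in its middle, 59 mm high in all; grip the foot, the mandrel then stands between the fingers. Origin: centre of the underside, z up. About 60 g.
- small_bottle: the short round bottle, 30 mm diameter, 67 mm high with its cap; straight body up to 43 mm height. Origin: centre of the underside, z up. About 65 g.
- tall_bottle: bystander in the stock row: the tall round bottle, 40 mm diameter, 104 mm high; stays where it is. Origin: centre of the underside.
- bud_tub: bystander behind the row: clear round tub of cotton buds, 77 mm diameter, 80 mm high; stays where it is. Origin: centre of the underside.
There are look-alikes about, which are no part of the job. What is shaped like the cast_a but orange or red is not meant.

How it is judged:
At the end, for the whole second after the job is handed in: Three-bay pan: one cast (either), bur block, mandrel stand; two-bay pan: other cast, short bottle. One per bay, origin within 39 mm (pan y) and 47 mm (pan x) of the bay centre, flat on the bay floor (underside under 6.5 mm above the worktop, tilt under 0.1 rad), released, at rest (((x of cast_a in the frame of pan_three between -0.047 and 0.047 m and y of cast_a in the frame of pan_three between -0.122 and -0.044 m) or (x of cast_b in the frame of pan_three between -0.047 and 0.047 m and y of cast_b in the frame of pan_three between -0.122 and -0.044 m) or (x of burs in the frame of pan_three between -0.047 and 0.047 m and y of burs in the frame of pan_three between -0.122 and -0.044 m) or (x of mandrel in the frame of pan_three between -0.047 and 0.047 m and y of mandrel in the frame of pan_three between -0.122 and -0.044 m)) and ((x of cast_a in the frame of pan_three between -0.047 and 0.047 m and y of cast_a in the frame of pan_three between -0.039 and 0.039 m) or (x of cast_b in the frame of pan_three between -0.047 and 0.047 m and y of cast_b in the frame of pan_three between -0.039 and 0.039 m) or (x of burs in the frame of pan_three between -0.047 and 0.047 m and y of burs in the frame of pan_three between -0.039 and 0.039 m) or (x of mandrel in the frame of pan_three between -0.047 and 0.047 m and y of mandrel in the frame of pan_three between -0.039 and 0.039 m)) and ((x of cast_a in the frame of pan_three between -0.047 and 0.047 m and y of cast_a in the frame of pan_three between 0.044 and 0.122 m) or (x of cast_b in the frame of pan_three between -0.047 and 0.047 m and y of cast_b in the frame of pan_three between 0.044 and 0.122 m) or (x of burs in the frame of pan_three between -0.047 and 0.047 m and y of burs in the frame of pan_three between 0.044 and 0.122 m) or (x of mandrel in the frame of pan_three between -0.047 and 0.047 m and y of mandrel in the frame of pan_three between 0.044 and 0.122 m)) and ((x of cast_a in the frame of pan_two between -0.047 and 0.047 m and y of cast_a in the frame of pan_two between -0.0805 and -0.0025 m) or (x of cast_b in the frame of pan_two between -0.047 and 0.047 m and y of cast_b in the frame of pan_two between -0.0805 and -0.0025 m) or (x of small_bottle in the frame of pan_two between -0.047 and 0.047 m and y of small_bottle in the frame of pan_two between -0.0805 and -0.0025 m)) and ((x of cast_a in the frame of pan_two between -0.047 and 0.047 m and y of cast_a in the frame of pan_two between 0.0025 and 0.0805 m) or (x of cast_b in the frame of pan_two between -0.047 and 0.047 m and y of cast_b in the frame of pan_two between 0.0025 and 0.0805 m) or (x of small_bottle in the frame of pan_two between -0.047 and 0.047 m and y of small_bottle in the frame of pan_two between 0.0025 and 0.0805 m)) and height (world z) of each of cast_a, cast_b, burs, mandrel, small_bottle below 0.0065 m and angle between each of cast_a, cast_b, burs, mandrel, small_bottle's own z axis and vertical below 0.1 rad and linear speed of each of cast_a, cast_b, burs, mandrel, small_bottle below 0.02 m/s); the robot touches nothing.
It fails at once if the tall bottle is shifted more than 20 mm or tipped over (distance of tall_bottle from where it was at the start of the episode above 0.02 m or angle between tall_bottle's own z axis and vertical above 0.3 rad).
It fails at once if the tub of cotton buds is shifted more than 20 mm or tipped over (distance of bud_tub from where it was at the start of the episode above 0.02 m or angle between bud_tub's own z axis and vertical above 0.3 rad).
It fails at once if a plaster cast is dropped (falls free, untouched by the fingers, faster than 0.8 m/s: more than about 30 mm) ((linear speed of cast_a above 0.8 m/s and contact force between the fingers and cast_a below 0.02 N) or (linear speed of cast_b above 0.8 m/s and contact force between the fingers and cast_b below 0.02 N)).
It also fails if it takes over 106 s, if anything falls off the work surface, if the arm or the gripper's body presses on something with over 40 N, if the wrist force passes 120 N, or if a joint passes its speed limit or range.

## Robot

A 6-joint arm with a two-finger parallel gripper is mounted at the origin on a cart in front of the work surface, level with it; the furniture and walls round the work are solid. World frame = base frame: x ahead of the robot, y to its left, z up, the work surface at z = 0. Lengths are in m, angles in rad, forces in N, time in s.
With the tool pointing down it reaches from about 0.3 to 0.775 m from the base axis. Payload 14.6 kg.
Tool frame: the origin (TCP) lies on the mounting face of the last link; the fingertips stand 199 mm ahead of it and the grasp point (between the pads) lies 180 mm ahead of it; z points along the fingers, y is the line along which they close (so a half turn about z gives the same grasp; the last joint's range is limited). The gripper opens to 94 mm and grips with 3 to 60 N. Pads are 16 mm wide; open, the fingers measure 119 mm over their backs; the gripper's body (75 mm by 177 mm) begins 78 mm behind the grasp point.
Start: joints at [-1.333, 0.3, 1.521, -0, 1.321, -0.067], TCP at [0.165, -0.525, 0.405] pointing down, gripper open.
Joint ranges: [-3.03, 3.03], [-0.79, 2.21], [0.23, 2.52], [-1.04, 4.18], [0, 3.07], [-2.55, 2.55]. Speed limits (rad/s): [2.22, 2.22, 2.57, 3.14, 3.14, 3.14].

## Interface

Orientations are given as [roll, pitch, yaw] about the fixed x, y, z axes, in that order (R = Rz(yaw) Ry(pitch) Rx(roll)).
In Python, from station import telemetry, cams, workorder, finder gives the robot as it stands.
- The arm moves only by the tool jog_arm, never from a script. Its argument "rows" is a list of rows, each an object with "gripper": the finger opening in m, from 0 to 0.094; "slide": the shift along the tool's x, y, z in m, a list of three; "spin": the turn about the tool's z in rad. In form: [{"gripper": gripper, "slide": [tx, ty, tz], "spin": spin}, ...]. A call has 1 to 8 rows; each row is the pose to reach, as a shift and turn from the pose commanded when the call began, along the tool's axes at that moment; what a row does not reach only later rows make up. A row lasts 1/10 s, in which the tool goes at most 50 mm and 8.59 degrees, less where a joint would pass 70% of its speed; a pose out of reach is approached as far as the arm can. A call with a gripper value outside its range is refused whole. The fingers move at their own pace and stop on an object; "squeeze" is the grip in N (left out, the last holds). Time passes only in rows, so rows that repeat a pose let the fingers close. It gives the time, the measured TCP pose, the force, the opening and the grip force at its end, in the units of the state.
- telemetry.get_obs(): the state, without advancing time (a new reading comes with each control period).
- cams.camera(name): name is "side" or "top"; returns (picture, depth): 400x640x3 uint8, red, green, blue; 400x640 float32, m along the optical axis (not along the pixel's ray), 0 where there is no reading.
- cams.camera_info(name): a dict with "camera_matrix" (3x3 intrinsics, pixels), "k1" (the pictures are not rectified: a ray, as slopes to the right and down, at radius r is drawn at 1 + k1 r^2 times it, then the intrinsics apply), "R" (3x3) and "t" (3): a world point X has camera coordinates R X + t. Camera axes: x right, y down, z forward; pixel columns grow to the right and rows downward; lengths in m; the calibration is good to about 2 mm. A picture is of the moment at which its call begins. camera_info takes no time and is no camera call.
- workorder.hand_in(): hands the job in; it is judged then, once.
Trained networks look in the newest picture that a camera, given by its name, has taken for a name from the list of things; names that differ only in an ending like _2 or _b are one class to them, and where a whole thing is asked for, a point or a joint stands for the part that bears it (a point fixed in the world has none). Each returns a list of dicts, best first, with "confidence" (0 to 1); they miss things now and then, are a little off and sometimes report something else, mostly with a low value. They report only what shows in the picture. A call takes as long as a camera call. They do not tell look-alikes from the thing itself.
- finder.find_in(target, camera): "point" ([x, y, z] in m, in world coordinates, good to about 4 mm: the middle of the surface that is visible of it).
- finder.masks_of(target, camera): "region" (400x640 bool, what is visible of it).
The state is a dict: "time_s": time; "qpos": joint angles; "joint_vel": joint speeds; "tau": joint torques, N m; "ee_pos": TCP position; "eef_rot": TCP orientation; "force": force on the tool from outside, world axes, zero at the start; "moment": the same for the moment, N m; "grip_width": finger opening in m; "grip_force": force on a finger pad.
Only numpy, scipy, OpenCV 4.12 (cv2) and the standard library are available. Lean on these libraries where they do the work, as an engineer would, in place of code of your own. Each camera call takes 0.05 s, during which the arm holds its last target. There are 200 camera calls.

## Working session

There is one attempt and no reset: what is moved stays moved. The work goes in short steps, Python scripts to look and compute and a tool call to move; the robot and the scene stay as the last step left them, time stands still between calls to the robot, and variables do not carry over. Pictures are saved under pics/ and viewed, at most 14 in all, crops included, and the job is handed in when it is done.

Besides the shell and the picture viewer there is one more tool, called after ">>>" as name(argument=value, ...) on one line, values as JSON. jog_arm: Moves the arm, as the interface text tells. Its arguments: {"type":"object","properties":{"rows":{"type":"array","items":{"type":"object","properties":{"gripper":{"type":"number"},"slide":{"type":"array","items":{"type":"number"}},"spin":{"type":"number"}}}},"squeeze":{"type":"number"}},"required":["rows"]}

```bash
mkdir -p pics; python3 - <<'E'
from station import telemetry, cams, finder
import cv2,numpy as np
for n in ["top","side"]:
    p,d=cams.camera(n); cv2.imwrite(f"pics/{n}0.png",p[:,:,::-1]); np.savez(f"{n}0.npz",p=p,d=d)
    i=cams.camera_info(n); print(n,i)
    for t in ["pan_two","pan_three","cast_a","burs","mandrel","small_bottle","tall_bottle","bud_tub"]:
        print(t,[(np.round(r["point"],3).tolist(),round(r["confidence"],2)) for r in finder.find_in(t,n)])
o=telemetry.get_obs(); print(o)
E
```

```text
top {'camera_matrix': array([[390.18500998,   0.        , 320.76130614],
       [  0.        , 390.18500998, 198.97529582],
       [  0.        ,   0.        ,   1.        ]]), 'k1': -0.009742694903275308, 'R': array([[-0.00880047, -0.99980505, -0.01767531],
       [-0.98343349,  0.01185412, -0.18088133],
       [ 0.18105559,  0.01579066, -0.98334609]]), 't': array([0.01048183, 0.58044835, 0.77673023])}
pan_two [([0.649, 0.157, 0.023], 0.63), ([0.635, 0.046, 0.012], 0.31)]
pan_three [([0.488, -0.164, 0.005], 0.86)]
cast_a [([0.51, 0.268, 0.024], 0.87), ([0.649, 0.156, 0.026], 0.84), ([0.35, 0.0, 0.022], 0.8), ([0.364, -0.113, 0.025], 0.66), ([0.639, -0.054, 0.023], 0.61)]
burs [([0.642, -0.258, 0.016], 0.88)]
mandrel [([0.636, 0.045, 0.008], 0.69), ([0.644, -0.161, 0.07], 0.46)]
small_bottle [([0.639, 0.266, 0.044], 0.55)]
tall_bottle [([0.645, -0.16, 0.072], 0.62)]
bud_tub [([0.768, 0.013, 0.087], 0.75)]
side {'camera_matrix': array([[515.40359587,   0.        , 314.02132219],
       [  0.        , 515.40359587, 192.81252784],
       [  0.        ,   0.        ,   1.        ]]), 'k1
[... 677 characters left out ...]
 ([0.651, -0.256, 0.02], 0.16)]
{'time_s': 0.9, 'qpos': array([-1.33260108e+00,  2.99882793e-01,  1.52097616e+00, -1.60836968e-05,
        1.32066744e+00, -6.66228948e-02]), 'joint_vel': array([ 0.00068313, -0.00036442, -0.00091368, -0.0002989 ,  0.0022725 ,
        0.00108128]), 'tau': array([-2.76999570e-03, -5.31668437e+01, -3.52923739e+01,  7.07692467e-02,
        2.12368771e-02, -1.53172391e-05]), 'ee_pos': array([ 0.16504903, -0.52464699,  0.40466512]), 'eef_rot': array([3.14152758e+00, 1.99596916e-05, 3.04822121e-01]), 'force': array([-0.17380689, -1.18737522, -1.22458479]), 'moment': array([ 0.03478574, -0.01696873,  0.01161516]), 'grip_force': 0.0, 'grip_width': 0.09418516457217874}
```

View pics/top0.png

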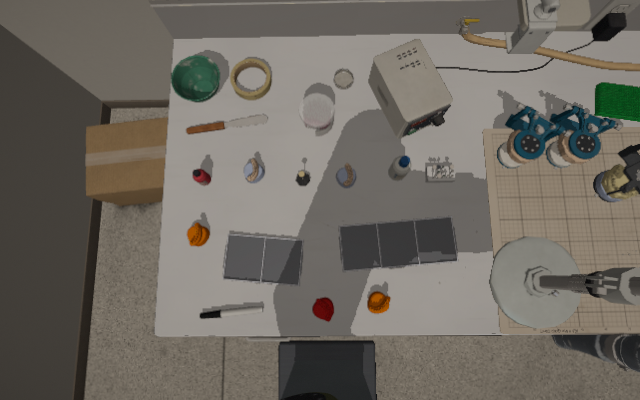

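View pics/side0.png

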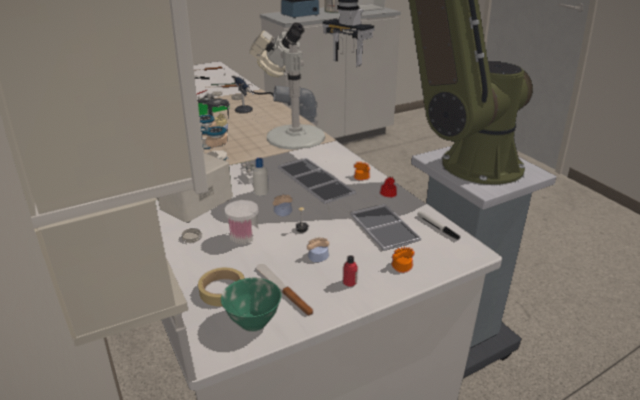

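The stock row in the top view is: red short bottle (200,177), blue cast (254,170), mandrel stand (303,178), blue cast (346,176), tall bottle (401,166), bur block (440,172). The orange/red decoy casts sit at (198,234), (378,302) and (323,308). The pans are at (263,258) and (398,243). Next I measure poses.

```bash
cat > h.py <<'E'
import numpy as np,cv2
from station import cams
def cloud(n,d):
    i=cams.camera_info(n);K=i["camera_matrix"];H,W=d.shape
    u,v=np.meshgrid(np.arange(W),np.arange(H))
    q=cv2.undistortPoints(np.stack([u,v],-1).reshape(-1,1,2).astype(float),K,np.array([i["k1"],0,0,0.])).reshape(H,W,2)
    c=np.dstack([q,np.ones((H,W))])*d[...,None]
    P=(c-i["t"])@i["R"]; P[d==0]=np.nan
    return P
E
python3 - <<'E'
from h import *
from station import finder
for n in ["top","side"]:
    i=cams.camera_info(n); print(n,"cam",-i["R"].T@i["t"])
    z=np.load(n+"0.npz");P=cloud(n,z["d"])
    m=(P[...,0]>.38)&(P[...,0]<.62)&(abs(P[...,1])<.3)&(abs(P[...,2])<.003) if 1 else 0
    print("table z med",np.nanmedian(P[...,2][(P[...,0]>.55)&(P[...,0]<.6)&(P[...,1]>-.2)&(P[...,1]<.2)]))
    for name,c,lo in [("cast1",(.649,.158),.006),("cast2",(.64,-.052),.006),("burs",(.645,-.258),.006),("mandrel",(.637,.046),.005),("bottle",(.641,.27),.01),("tall",(.65,-.157),.02)]:
        s=(abs(P[...,0]-c[0])<.05)&(abs(P[...,1]-c[1])<.048)&(P[...,2]>lo)
        q=P[s]; r=cv2.minAreaRect((q[:,:2]*1000).astype(np.float32))
        print(name,len(q),"bbox",q.min(0).round(3),q.max(0).round(3),"rect",np.round(r[0],1),np.round(r[1],1),round(r[2],1))
    for t in ["pan_two","pan_three"]:
        for r in finder.masks_of(t,n)[:2]:
            q=P[r["region"]]; q=q[~np.isnan(q[:,0])]; q=q[q[:,2]<.015]
            if len(q)<50: continue
            b=cv2.minAreaRect((q[:,:2]*1000).astype(np.float32)); print(t,r["confidence"],len(q),np.median(q[:,2]),np.round(b[0],1),np.round(b[1],1),round(b[2],1))
import numpy as np
# orthographic-ish enlarged crop of stock row
p=np.load("top0.npz")["p"]; a=cv2.resize(p[140:200,185:465],None,fx=2.8,fy=2.8,interpolation=3)
s=np.load("side0.npz")["p"]; b=cv2.resize(s[150:300,230:430],None,fx=2.2,fy=2.2,interpolation=3)
c=np.zeros((a.shape[0]+b.shape[0],max(a.shape[1],b.shape[1]),3),np.uint8);c[:a.shape[0],:a.shape[1]]=a;c[a.shape[0]:,:b.shape[1]]=b
cv2.imwrite("pics/crop1.png",c[:,:,::-1]);print(c.shape)
E
```

```text
top cam [ 0.43029324 -0.008666    0.86897217]
table z med -0.0003881203707298666
cast1 347 bbox [0.629 0.135 0.006] [0.679 0.177 0.047] rect [653.7 159.6] [45.1 45.1] 45.1
cast2 343 bbox [ 0.615 -0.073  0.006] [ 0.664 -0.03   0.047] rect [639.3 -52.3] [43.1 42.5] 40.1
burs 436 bbox [ 0.627 -0.295  0.006] [ 0.658 -0.218  0.047] rect [ 642.  -256.2] [31.1 77. ] 0.3
mandrel 157 bbox [0.603 0.031 0.005] [0.651 0.061 0.062] rect [627.4  46.5] [29.9 46.8] 87.5
bottle 207 bbox [0.625 0.257 0.01 ] [0.652 0.283 0.071] rect [637.6 269.1] [22.8 28.1] 61.9
tall 390 bbox [ 0.631 -0.185  0.02 ] [ 0.671 -0.147  0.106] rect [ 649.2 -165.8] [39.3 36.1] 47.2
pan_two 0.84 3571 0.0029292318039811503 [457.3 134.5] [169.5 103.1] 84.4
pan_three 0.86 5324 0.0028792959632886273 [ 488.  -162.1] [104.4 255.5] 4.7
side cam [1.0928144  0.97505992 0.68371492]
table z med -0.00017450311811952805
cast1 404 bbox [0.628 0.147 0.006] [0.679 0.183 0.044] rect [654.1 162.9] [46.9 36.2] 24.9
cast2 322 bbox [ 0.615 -0.064  0.006] [ 0.665 -0.025  0.047] rect [640.1 -44. ] [38.1 50.6] 87.9
burs 167 bbox [ 0.632 -0.297  0.006] [ 0.663 -0.228  0.048] rect [ 647.6 -262.2] [69.5 31.2] 88.1
mandrel 130 bbox [0.62  0.031 0.005] [0.653 0.066 0.061] rect [636.2  47.8] [33.7 29.1] 42.2
bottle 346 bbox [0.629 0.26  0.01 ] [0.658 0.288 0.069] rect [644.2 276.2] [24.8 30.4] 59.6
tall 401 bbox [ 0.632 -0.179  0.02 ] [ 0.672 -0.142  0.107] rect [ 655.9 -158.8] [32.6 40.4] 59.3
pan_two 0.79 1792 0.003141623688391739 [457.9 133.3] [176.6 108. ] 85.4
pan_three 0.62 1642 0.003441104170842691 [ 486.5 -168.5] [114.4 272.9] 4.8
(498, 784, 3)
```

View pics/crop1.png

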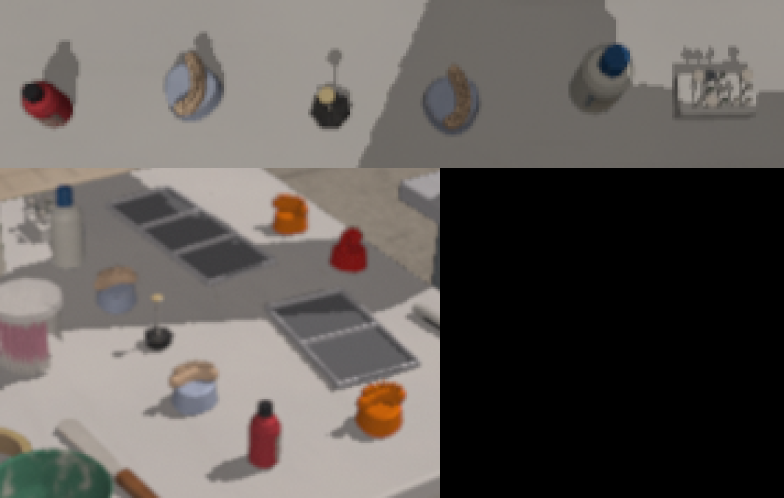

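```bash
python3 - <<'E'
from h import *
A=[]
for n in ["top","side"]:
    A.append(cloud(n,np.load(n+"0.npz")["d"]).reshape(-1,3))
Q=np.vstack(A);Q=Q[~np.isnan(Q[:,0])]
def st(t,x0,x1,y0,y1,z0):
    s=Q[(Q[:,0]>x0)&(Q[:,0]<x1)&(Q[:,1]>y0)&(Q[:,1]<y1)&(Q[:,2]>z0)]
    print(t,len(s),s.min(0).round(3) if len(s) else "",np.percentile(s,[1,99],axis=0).round(3).tolist() if len(s) else "")
st("machine",.68,.95,-.4,-.1,.05); st("machine hi",.68,.95,-.4,-.1,.1)
st("scope",.15,.55,-.6,-.3,.05); st("scope hi",.15,.55,-.6,-.3,.2)
st("tub",.70,.84,-.04,.07,.02)
for lo in (.09,.2,.3): st(f"row region {lo}",.3,.72,-.3,.3,lo)
E
```

```text
machine 6920 [ 0.68 -0.4   0.05] [[0.687, -0.399, 0.052], [0.933, -0.11, 0.191]]
machine hi 4771 [ 0.681 -0.4    0.1  ] [[0.735, -0.399, 0.101], [0.937, -0.119, 0.193]]
scope 5261 [ 0.15 -0.6   0.05] [[0.154, -0.594, 0.059], [0.43, -0.408, 0.415]]
scope hi 4163 [ 0.15 -0.6   0.2 ] [[0.153, -0.595, 0.208], [0.431, -0.407, 0.417]]
tub 2046 [ 0.732 -0.027  0.02 ] [[0.735, -0.023, 0.022], [0.808, 0.05, 0.084]]
row region 0.09 137 [ 0.642 -0.176  0.09 ] [[0.642, -0.176, 0.09], [0.661, -0.156, 0.106]]
row region 0.2 0  
row region 0.3 0
```

>>> jog_arm(rows=[{"gripper":0.075,"slide":[0.09,-0.21,0],"spin":0},{"gripper":0.075,"slide":[0.09,-0.21,0],"spin":0},{"gripper":0.075,"slide":[0.09,-0.21,0],"spin":0},{"gripper":0.075,"slide":[0.09,-0.21,0],"spin":0},{"gripper":0.075,"slide":[0.09,-0.21,0],"spin":0},{"gripper":0.075,"slide":[0.09,-0.21,0],"spin":0}], squeeze=15)

```text
time_s: 1.7
ee_pos: [0.188, -0.2949, 0.4051]
eef_rot: [3.14, -0.0, 0.307]
force: [0.5, 0.0, 0.9]
grip_width: 0.0747
grip_force: 0.0
```

```bash
python3 - <<'E'
from h import *
for n in ["top","side"]:
    Q=cloud(n,np.load(n+"0.npz")["d"]).reshape(-1,3);Q=Q[~np.isnan(Q[:,0])]
    for y in np.arange(-.36,-.14,.02):
        s=Q[(Q[:,0]>.69)&(Q[:,0]<.95)&(abs(Q[:,1]-y)<.01)&(Q[:,2]>.085)]
        if len(s)>3:
            s=s[np.argsort(s[:,0])]; print(n,round(y,2),len(s),s[:3].round(3).tolist(), np.percentile(s[:,0],5).round(3))
E
```

```text
top -0.26 199 [[0.756, -0.251, 0.092], [0.757, -0.25, 0.094], [0.758, -0.251, 0.098]] 0.761
top -0.24 434 [[0.749, -0.231, 0.1], [0.749, -0.23, 0.088], [0.749, -0.234, 0.098]] 0.755
top -0.22 652 [[0.739, -0.212, 0.092], [0.739, -0.211, 0.097], [0.74, -0.214, 0.101]] 0.748
top -0.2 795 [[0.73, -0.192, 0.094], [0.73, -0.19, 0.093], [0.731, -0.192, 0.085]] 0.739
top -0.18 800 [[0.727, -0.181, 0.096], [0.727, -0.182, 0.102], [0.727, -0.18, 0.1]] 0.732
top -0.16 696 [[0.735, -0.17, 0.093], [0.735, -0.17, 0.104], [0.735, -0.169, 0.108]] 0.747
side -0.24 18 [[0.761, -0.23, 0.109], [0.762, -0.244, 0.107], [0.766, -0.232, 0.11]] 0.762
side -0.22 35 [[0.749, -0.218, 0.106], [0.755, -0.223, 0.108], [0.756, -0.21, 0.111]] 0.756
side -0.2 46 [[0.742, -0.195, 0.111], [0.744, -0.207, 0.109], [0.745, -0.197, 0.111]] 0.745
side -0.18 98 [[0.729, -0.184, 0.092], [0.73, -0.179, 0.1], [0.73, -0.182, 0.091]] 0.732
side -0.16 207 [[0.735, -0.167, 0.089], [0.735, -0.168, 0.086], [0.736, -0.17, 0.098]] 0.741
```

>>> jog_arm(rows=[{"gripper":0.075,"slide":[0.24,-0.14,0.05],"spin":-0.15},{"gripper":0.075,"slide":[0.24,-0.14,0.05],"spin":-0.3},{"gripper":0.075,"slide":[0.24,-0.14,0.05],"spin":-0.45},{"gripper":0.075,"slide":[0.24,-0.14,0.05],"spin":-0.6},{"gripper":0.075,"slide":[0.24,-0.14,0.05],"spin":-0.75},{"gripper":0.075,"slide":[0.24,-0.14,0.05],"spin":-0.9},{"gripper":0.075,"slide":[0.24,-0.14,0.05],"spin":-1.05},{"gripper":0.075,"slide":[0.24,-0.14,0.05],"spin":-1.2}])

```text
time_s: 2.5
ee_pos: [0.3758, -0.0915, 0.3543]
eef_rot: [-3.141, -0.0, 1.513]
force: [-0.1, -0.3, -0.3]
grip_width: 0.0751
grip_force: 0.0
```

>>> jog_arm(rows=[{"gripper":0.06,"slide":[0.153,0.2515,0.06],"spin":-0.06},{"gripper":0.06,"slide":[0.153,0.2515,0.06],"spin":-0.06},{"gripper":0.06,"slide":[0.153,0.2515,0.06],"spin":-0.06},{"gripper":0.06,"slide":[0.153,0.2515,0.06],"spin":-0.06},{"gripper":0.06,"slide":[0.153,0.2515,0.06],"spin":-0.06},{"gripper":0.06,"slide":[0.153,0.2515,0.06],"spin":-0.06},{"gripper":0.06,"slide":[0.153,0.2515,0.06],"spin":-0.06},{"gripper":0.06,"slide":[0.153,0.2515,0.06],"spin":-0.06}])

```text
time_s: 3.3
ee_pos: [0.6364, 0.0442, 0.2928]
eef_rot: [-3.139, 0.0, 1.565]
force: [-0.4, 0.2, -0.7]
grip_width: 0.0601
grip_force: 0.0
```

>>> jog_arm(rows=[{"gripper":0.06,"slide":[0.003,0,0.04],"spin":0},{"gripper":0.06,"slide":[0.003,0,0.07],"spin":0},{"gripper":0.06,"slide":[0.003,0,0.091],"spin":0},{"gripper":0.06,"slide":[0.003,0,0.091],"spin":0},{"gripper":0.06,"slide":[0.003,0,0.091],"spin":0},{"gripper":0.02,"slide":[0.003,0,0.091],"spin":0},{"gripper":0.02,"slide":[0.003,0,0.091],"spin":0},{"gripper":0.02,"slide":[0.003,0,0.091],"spin":0}], squeeze=15)

```text
time_s: 4.1
ee_pos: [0.6359, 0.0473, 0.2046]
eef_rot: [3.14, -0.0, 1.565]
force: [0.3, 0.7, -0.6]
grip_width: 0.0393
grip_force: 0.0
```

>>> jog_arm(rows=[{"gripper":0.02,"slide":[0,0,0.002],"spin":0},{"gripper":0.02,"slide":[0,0,0.002],"spin":0},{"gripper":0.02,"slide":[0,0,0.002],"spin":0},{"gripper":0.02,"slide":[0,0,0.002],"spin":0}])

```text
time_s: 4.5
ee_pos: [0.6359, 0.0474, 0.2023]
eef_rot: [3.141, 0.0, 1.565]
force: [-2.4, 0.1, 6.6]
grip_width: 0.0313
grip_force: 15.0
```

>>> jog_arm(rows=[{"gripper":0.02,"slide":[0,0,-0.03],"spin":0},{"gripper":0.02,"slide":[0,0,-0.065],"spin":0},{"gripper":0.02,"slide":[-0.1265,-0.155,-0.065],"spin":0},{"gripper":0.02,"slide":[-0.1265,-0.155,-0.065],"spin":0},{"gripper":0.02,"slide":[-0.1265,-0.155,-0.065],"spin":0},{"gripper":0.02,"slide":[-0.1265,-0.155,-0.065],"spin":0},{"gripper":0.02,"slide":[-0.1265,-0.155,-0.065],"spin":0},{"gripper":0.02,"slide":[-0.1265,-0.155,-0.065],"spin":0}])

```text
time_s: 5.3
ee_pos: [0.48, -0.0787, 0.2671]
eef_rot: [3.141, 0.0, 1.563]
force: [0.4, -0.5, -0.1]
grip_width: 0.031
grip_force: 15.0
```

>>> jog_arm(rows=[{"gripper":0.02,"slide":[0,0,0.03],"spin":0},{"gripper":0.02,"slide":[0,0,0.05],"spin":0},{"gripper":0.02,"slide":[0,0,0.06],"spin":0},{"gripper":0.02,"slide":[0,0,0.061],"spin":0},{"gripper":0.02,"slide":[0,0,0.061],"spin":0},{"gripper":0.05,"slide":[0,0,0.061],"spin":0},{"gripper":0.05,"slide":[0,0,0.061],"spin":0},{"gripper":0.05,"slide":[0,0,0.061],"spin":0}])

```text
time_s: 6.1
ee_pos: [0.4803, -0.0782, 0.2062]
eef_rot: [3.141, 0.0, 1.565]
force: [-0.5, -0.2, 0.1]
grip_width: 0.0492
grip_force: 0.0
```

>>> jog_arm(rows=[{"gripper":0.05,"slide":[0,0,-0.05],"spin":0},{"gripper":0.05,"slide":[0,0,-0.095],"spin":0},{"gripper":0.05,"slide":[0,0,-0.095],"spin":0},{"gripper":0.075,"slide":[0.029,0.16,-0.095],"spin":0},{"gripper":0.075,"slide":[0.029,0.16,-0.095],"spin":0},{"gripper":0.075,"slide":[0.029,0.16,-0.095],"spin":0},{"gripper":0.075,"slide":[0.029,0.16,-0.095],"spin":0},{"gripper":0.075,"slide":[0.029,0.16,-0.095],"spin":0}])

```text
time_s: 6.9
ee_pos: [0.6412, -0.0497, 0.2994]
eef_rot: [-3.141, -0.0, 1.566]
force: [0.0, -0.1, 0.3]
grip_width: 0.0753
grip_force: 0.0
```

```bash
python3 - <<'E'
from h import *
from station import cams
a=[]
for n in ("top","side"):
    p,d=cams.camera(n); np.savez(n+"1.npz",p=p,d=d)
    a.append(p)
c=cv2.resize(a[0][140:330,180:480],(480,304)),cv2.resize(a[1][130:290,230:430],(480,384))
o=np.hstack([np.pad(c[0],((0,80),(0,0),(0,0))),c[1]])[:,:,::-1]
cv2.imwrite("pics/v1.png",cv2.resize(o,(800,320)))
E
```

```text
(no output)
```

View pics/v1.png

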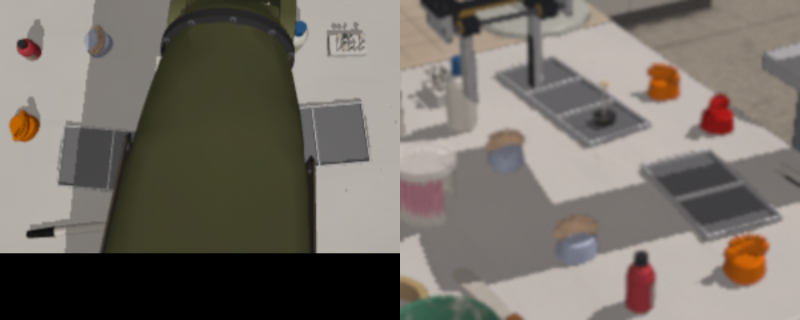

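Left panel, top view: the arm covers the middle of the scene. Right panel, side view: the mandrel stand is upright in its bay at (604,112), and the open gripper is above the cast at (505,148).

>>> jog_arm(rows=[{"gripper":0.075,"slide":[0.001,-0.001,0.04],"spin":0},{"gripper":0.075,"slide":[0.001,-0.001,0.07],"spin":0},{"gripper":0.075,"slide":[0.001,-0.001,0.0925],"spin":0},{"gripper":0.075,"slide":[0.001,-0.001,0.0925],"spin":0},{"gripper":0.03,"slide":[0.001,-0.001,0.0925],"spin":0},{"gripper":0.03,"slide":[0.001,-0.001,0.0925],"spin":0},{"gripper":0.03,"slide":[0.001,-0.001,0.0925],"spin":0},{"gripper":0.03,"slide":[0.001,-0.001,0.0925],"spin":0}], squeeze=20)

```text
time_s: 7.8
ee_pos: [0.6395, -0.0493, 0.2096]
eef_rot: [3.14, 0.0, 1.565]
force: [-1.6, -0.1, 6.5]
grip_width: 0.05
grip_force: 20.0
```

>>> jog_arm(rows=[{"gripper":0.03,"slide":[0,0,0],"spin":0},{"gripper":0.03,"slide":[0,0,0],"spin":0},{"gripper":0.03,"slide":[0,0,0],"spin":0}])

```text
time_s: 8.1
ee_pos: [0.6395, -0.0492, 0.2096]
eef_rot: [3.14, 0.0, 1.565]
force: [-1.0, -0.4, 7.1]
grip_width: 0.05
grip_force: 20.0
```

>>> jog_arm(rows=[{"gripper":0.03,"slide":[0,0,-0.04],"spin":0},{"gripper":0.03,"slide":[0,0,-0.08],"spin":0},{"gripper":0.03,"slide":[-0.04,-0.04,-0.08],"spin":0},{"gripper":0.03,"slide":[-0.113,-0.152,-0.08],"spin":0},{"gripper":0.03,"slide":[-0.113,-0.152,-0.08],"spin":0},{"gripper":0.03,"slide":[-0.113,-0.152,-0.08],"spin":0},{"gripper":0.03,"slide":[-0.113,-0.152,-0.08],"spin":0},{"gripper":0.03,"slide":[-0.113,-0.152,-0.08],"spin":0}])

```text
time_s: 8.9
ee_pos: [0.4865, -0.1616, 0.2888]
eef_rot: [3.14, 0.0, 1.563]
force: [-0.0, 0.2, 0.2]
grip_width: 0.0496
grip_force: 20.0
```

>>> jog_arm(rows=[{"gripper":0.03,"slide":[0,0,0.03],"spin":0},{"gripper":0.03,"slide":[0,0,0.055],"spin":0},{"gripper":0.03,"slide":[0,0,0.07],"spin":0},{"gripper":0.03,"slide":[0,0,0.076],"spin":0},{"gripper":0.03,"slide":[0,0,0.076],"spin":0},{"gripper":0.065,"slide":[0,0,0.076],"spin":0},{"gripper":0.065,"slide":[0,0,0.076],"spin":0},{"gripper":0.065,"slide":[0,0,0.076],"spin":0}])

```text
time_s: 9.7
ee_pos: [0.4869, -0.1611, 0.2125]
eef_rot: [3.141, 0.0, 1.565]
force: [-1.0, 0.0, -0.5]
grip_width: 0.0648
grip_force: 0.0
```

>>> jog_arm(rows=[{"gripper":0.065,"slide":[0,0,-0.05],"spin":0},{"gripper":0.065,"slide":[0,0,-0.1],"spin":0},{"gripper":0.065,"slide":[-0.03,0,-0.125],"spin":0},{"gripper":0.06,"slide":[-0.107,0.04,-0.125],"spin":0},{"gripper":0.055,"slide":[-0.107,0.158,-0.125],"spin":0},{"gripper":0.055,"slide":[-0.107,0.158,-0.125],"spin":0},{"gripper":0.055,"slide":[-0.107,0.158,-0.125],"spin":0},{"gripper":0.055,"slide":[-0.107,0.158,-0.125],"spin":0}])

```text
time_s: 10.5
ee_pos: [0.6468, -0.2696, 0.335]
eef_rot: [-3.141, -0.001, 1.565]
force: [-0.9, -0.3, -0.8]
grip_width: 0.055
grip_force: 0.0
```

```bash
python3 - <<'E'
from h import *
from station import cams
from station import telemetry
print(telemetry.get_obs()["ee_pos"])
a=[]
for n in ("top","side"):
    p,d=cams.camera(n); np.savez(n+"2.npz",p=p,d=d); a.append(p)
c=cv2.resize(a[0][100:280,300:500],(400,360)),cv2.resize(a[1][100:280,180:380],(400,360))
cv2.imwrite("pics/v2.png",np.hstack(c)[:,:,::-1])
P=cloud("side",d); s=(P[...,0]>.6)&(P[...,0]<.7)&(P[...,1]<-.215)&(P[...,1]>-.31)&(P[...,2]>.004)&(P[...,2]<.02);q=P[s];print(len(q),np.percentile(q,[1,99],axis=0).round(3))
E
```

```text
[ 0.64676105 -0.26962939  0.33500908]
95 [[ 0.633 -0.294  0.004]
 [ 0.664 -0.231  0.02 ]]
```

View pics/v2.png

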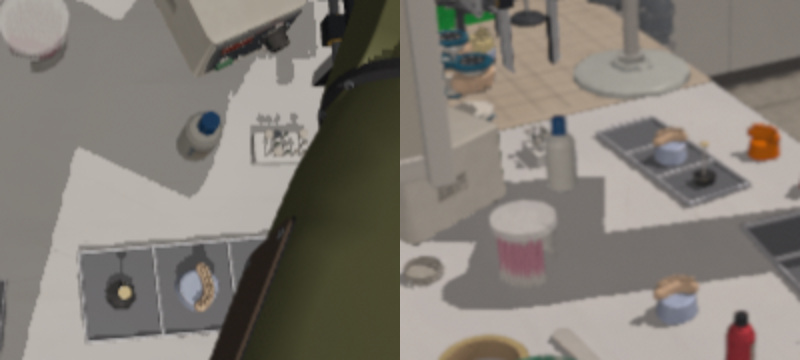

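Left panel, top view: the mandrel stand (120,293) and cast (198,288) stand in the three-bay pan, and the bur block is at (280,145) with the machine behind it. Right panel, side view: the cast and mandrel stand are upright in the pan.

>>> jog_arm(rows=[{"gripper":0.055,"slide":[0,-0.001,0.03],"spin":0},{"gripper":0.055,"slide":[0,-0.001,0.06],"spin":0},{"gripper":0.055,"slide":[0,-0.001,0.09],"spin":0},{"gripper":0.055,"slide":[0,-0.001,0.11],"spin":0},{"gripper":0.055,"slide":[0,-0.001,0.125],"spin":0},{"gripper":0.055,"slide":[0,-0.001,0.132],"spin":0},{"gripper":0.055,"slide":[0,-0.001,0.132],"spin":0},{"gripper":0.055,"slide":[0,-0.001,0.132],"spin":0}], squeeze=25)

```text
time_s: 11.4
ee_pos: [0.6431, -0.2693, 0.2065]
eef_rot: [3.14, 0.001, 1.565]
force: [-0.5, -0.3, 0.2]
grip_width: 0.0553
grip_force: 0.0
```

>>> jog_arm(rows=[{"gripper":0.02,"slide":[0,0,0],"spin":0},{"gripper":0.02,"slide":[0,0,0],"spin":0},{"gripper":0.02,"slide":[0,0,0],"spin":0},{"gripper":0.02,"slide":[0,0,0],"spin":0},{"gripper":0.02,"slide":[0,0,0],"spin":0}])

```text
time_s: 11.9
ee_pos: [0.6431, -0.2692, 0.2056]
eef_rot: [3.141, 0.0, 1.565]
force: [-0.8, 0.9, 3.7]
grip_width: 0.0336
grip_force: 25.0
```

>>> jog_arm(rows=[{"gripper":0.02,"slide":[0,0,-0.04],"spin":0},{"gripper":0.02,"slide":[0,-0.02,-0.08],"spin":0},{"gripper":0.02,"slide":[0.0145,-0.148,-0.08],"spin":0},{"gripper":0.02,"slide":[0.0145,-0.148,-0.08],"spin":0},{"gripper":0.02,"slide":[0.0145,-0.148,-0.08],"spin":0},{"gripper":0.02,"slide":[0.0145,-0.148,-0.08],"spin":0},{"gripper":0.02,"slide":[0.0145,-0.148,-0.08],"spin":0},{"gripper":0.02,"slide":[0.0145,-0.148,-0.08],"spin":0}])

```text
time_s: 12.7
ee_pos: [0.4958, -0.2539, 0.2852]
eef_rot: [3.141, 0.0, 1.565]
force: [0.1, -0.2, -1.6]
grip_width: 0.0338
grip_force: 25.0
```

```bash
python3 - <<'E'
from h import *
from station import cams
p,d=cams.camera("side"); cv2.imwrite("pics/v3.png",cv2.resize(p[80:240,200:420],(770,560))[:,:,::-1])
E
```

```text
(no output)
```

View pics/v3.png

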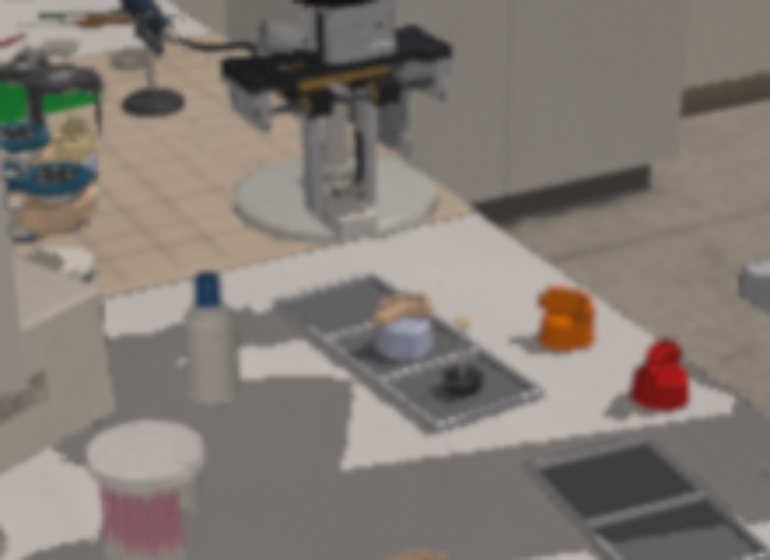

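The bur block hangs level in the gripper at (350,215). The cast (403,335) and mandrel stand (460,380) are upright in their bays.

>>> jog_arm(rows=[{"gripper":0.02,"slide":[0,0,0.03],"spin":0},{"gripper":0.02,"slide":[0,0,0.055],"spin":0},{"gripper":0.02,"slide":[0,0,0.07],"spin":0},{"gripper":0.02,"slide":[0,0,0.077],"spin":0},{"gripper":0.02,"slide":[0,0,0.077],"spin":0},{"gripper":0.052,"slide":[0,0,0.077],"spin":0},{"gripper":0.052,"slide":[0,0,0.077],"spin":0},{"gripper":0.052,"slide":[0,0,0.077],"spin":0}])

```text
time_s: 13.55
ee_pos: [0.4953, -0.2539, 0.2085]
eef_rot: [3.141, 0.0, 1.565]
force: [-0.4, 0.6, 0.7]
grip_width: 0.0512
grip_force: 0.0
```

>>> jog_arm(rows=[{"gripper":0.052,"slide":[0,0,-0.05],"spin":0},{"gripper":0.052,"slide":[0,0,-0.1],"spin":0},{"gripper":0.052,"slide":[0.05,-0.05,-0.12],"spin":0},{"gripper":0.065,"slide":[0.22,-0.08,-0.12],"spin":0},{"gripper":0.075,"slide":[0.22,-0.08,-0.12],"spin":0},{"gripper":0.075,"slide":[0.22,-0.08,-0.12],"spin":0},{"gripper":0.075,"slide":[0.22,-0.08,-0.12],"spin":0},{"gripper":0.075,"slide":[0.22,-0.08,-0.12],"spin":0}], squeeze=20)

```text
time_s: 14.35
ee_pos: [0.4154, -0.0301, 0.3287]
eef_rot: [3.141, -0.0, 1.569]
force: [1.0, -0.8, 0.0]
grip_width: 0.0748
grip_force: 0.0
```

>>> jog_arm(rows=[{"gripper":0.075,"slide":[0.189,0.239,0.03],"spin":0},{"gripper":0.075,"slide":[0.189,0.239,0.03],"spin":0},{"gripper":0.075,"slide":[0.189,0.239,0.03],"spin":0},{"gripper":0.075,"slide":[0.189,0.239,0.03],"spin":0},{"gripper":0.075,"slide":[0.189,0.239,0.03],"spin":0},{"gripper":0.075,"slide":[0.189,0.239,0.03],"spin":0},{"gripper":0.075,"slide":[0.189,0.239,0.03],"spin":0},{"gripper":0.075,"slide":[0.189,0.239,0.03],"spin":0}])

```text
time_s: 15.15
ee_pos: [0.657, 0.1542, 0.2969]
eef_rot: [-3.14, 0.0, 1.565]
force: [0.1, -0.3, 0.1]
grip_width: 0.0752
grip_force: 0.0
```

>>> jog_arm(rows=[{"gripper":0.075,"slide":[0.002,0,0.03],"spin":0},{"gripper":0.075,"slide":[0.002,0,0.06],"spin":0},{"gripper":0.075,"slide":[0.002,0,0.08],"spin":0},{"gripper":0.075,"slide":[0.002,0,0.089],"spin":0},{"gripper":0.075,"slide":[0.002,0,0.089],"spin":0},{"gripper":0.075,"slide":[0.002,0,0.089],"spin":0}])

```text
time_s: 15.75
ee_pos: [0.6567, 0.1557, 0.2108]
eef_rot: [3.14, -0.0, 1.564]
force: [1.1, 0.3, -0.0]
grip_width: 0.0753
grip_force: 0.0
```

>>> jog_arm(rows=[{"gripper":0.03,"slide":[0,0,0],"spin":0},{"gripper":0.03,"slide":[0,0,0],"spin":0},{"gripper":0.03,"slide":[0,0,0],"spin":0},{"gripper":0.03,"slide":[0,0,0],"spin":0},{"gripper":0.03,"slide":[0,0,0],"spin":0}])

```text
time_s: 16.25
ee_pos: [0.6565, 0.1563, 0.2096]
eef_rot: [3.141, -0.0, 1.565]
force: [-1.3, 0.1, 5.1]
grip_width: 0.0493
grip_force: 20.0
```

>>> jog_arm(rows=[{"gripper":0.03,"slide":[0,0,-0.04],"spin":0},{"gripper":0.03,"slide":[0,0,-0.08],"spin":0},{"gripper":0.03,"slide":[-0.0636,-0.203,-0.08],"spin":0},{"gripper":0.03,"slide":[-0.0636,-0.203,-0.08],"spin":0},{"gripper":0.03,"slide":[-0.0636,-0.203,-0.08],"spin":0},{"gripper":0.03,"slide":[-0.0636,-0.203,-0.08],"spin":0},{"gripper":0.03,"slide":[-0.0636,-0.203,-0.08],"spin":0},{"gripper":0.03,"slide":[-0.0636,-0.203,-0.08],"spin":0}])

```text
time_s: 17.05
ee_pos: [0.452, 0.0935, 0.2895]
eef_rot: [3.141, 0.0, 1.564]
force: [0.8, 0.5, -1.8]
grip_width: 0.0494
grip_force: 20.0
```

>>> jog_arm(rows=[{"gripper":0.03,"slide":[-0.002,0,0.03],"spin":0},{"gripper":0.03,"slide":[-0.002,0,0.055],"spin":0},{"gripper":0.03,"slide":[-0.002,0,0.07],"spin":0},{"gripper":0.03,"slide":[-0.002,0,0.0765],"spin":0},{"gripper":0.03,"slide":[-0.002,0,0.0765],"spin":0},{"gripper":0.065,"slide":[-0.002,0,0.0765],"spin":0},{"gripper":0.065,"slide":[-0.002,0,0.0765],"spin":0},{"gripper":0.065,"slide":[-0.002,0,0.0765],"spin":0}])

```text
time_s: 17.85
ee_pos: [0.4534, 0.0919, 0.2131]
eef_rot: [3.141, -0.0, 1.565]
force: [-0.4, -0.4, 0.3]
grip_width: 0.0646
grip_force: 0.0
```

>>> jog_arm(rows=[{"gripper":0.065,"slide":[0,0,-0.05],"spin":0},{"gripper":0.065,"slide":[0,0,-0.1],"spin":0},{"gripper":0.06,"slide":[0.03,0.03,-0.125],"spin":0},{"gripper":0.055,"slide":[0.1815,0.192,-0.125],"spin":0},{"gripper":0.055,"slide":[0.1815,0.192,-0.125],"spin":0},{"gripper":0.055,"slide":[0.1815,0.192,-0.125],"spin":0},{"gripper":0.055,"slide":[0.1815,0.192,-0.125],"spin":0},{"gripper":0.055,"slide":[0.1815,0.192,-0.125],"spin":0}])

```text
time_s: 18.65
ee_pos: [0.6477, 0.2746, 0.337]
eef_rot: [3.141, -0.0, 1.566]
force: [-0.9, -0.9, -0.3]
grip_width: 0.0548
grip_force: 0.0
```

>>> jog_arm(rows=[{"gripper":0.055,"slide":[-0.001,-0.004,0.0],"spin":0},{"gripper":0.055,"slide":[-0.001,-0.004,0.04],"spin":0},{"gripper":0.055,"slide":[-0.001,-0.004,0.08],"spin":0},{"gripper":0.055,"slide":[-0.001,-0.004,0.11],"spin":0},{"gripper":0.055,"slide":[-0.001,-0.004,0.126],"spin":0},{"gripper":0.055,"slide":[-0.001,-0.004,0.126],"spin":0},{"gripper":0.055,"slide":[-0.001,-0.004,0.126],"spin":0}], squeeze=15)

```text
time_s: 19.35
ee_pos: [0.6425, 0.2711, 0.2134]
eef_rot: [3.14, -0.001, 1.565]
force: [1.2, 0.2, 0.4]
grip_width: 0.0552
grip_force: 0.0
```

>>> jog_arm(rows=[{"gripper":0.015,"slide":[0,0,0],"spin":0},{"gripper":0.015,"slide":[0,0,0],"spin":0},{"gripper":0.015,"slide":[0,0,0],"spin":0},{"gripper":0.015,"slide":[0,0,0],"spin":0},{"gripper":0.015,"slide":[0,0,0],"spin":0},{"gripper":0.015,"slide":[0,0,0],"spin":0}])

```text
time_s: 19.95
ee_pos: [0.6423, 0.2713, 0.2124]
eef_rot: [3.141, -0.0, 1.565]
force: [-2.3, -0.3, 6.0]
grip_width: 0.0309
grip_force: 15.0
```

Move to (.4615,.175): dx −.181, dy −.096.

>>> jog_arm(rows=[{"gripper":0.015,"slide":[0,0,-0.04],"spin":0},{"gripper":0.015,"slide":[0,0,-0.08],"spin":0},{"gripper":0.015,"slide":[-0.096,-0.181,-0.08],"spin":0},{"gripper":0.015,"slide":[-0.096,-0.181,-0.08],"spin":0},{"gripper":0.015,"slide":[-0.096,-0.181,-0.08],"spin":0},{"gripper":0.015,"slide":[-0.096,-0.181,-0.08],"spin":0},{"gripper":0.015,"slide":[-0.096,-0.181,-0.08],"spin":0},{"gripper":0.015,"slide":[-0.096,-0.181,-0.08],"spin":0}])

```text
time_s: 20.75
ee_pos: [0.4603, 0.176, 0.2923]
eef_rot: [3.14, -0.0, 1.564]
force: [0.7, -0.3, -0.5]
grip_width: 0.0309
grip_force: 15.0
```

>>> jog_arm(rows=[{"gripper":0.015,"slide":[0,0,0.03],"spin":0},{"gripper":0.015,"slide":[0,0,0.055],"spin":0},{"gripper":0.015,"slide":[0,0,0.07],"spin":0},{"gripper":0.015,"slide":[0,0,0.0765],"spin":0},{"gripper":0.015,"slide":[0,0,0.0765],"spin":0},{"gripper":0.015,"slide":[0,0,0.0765],"spin":0}])

```text
time_s: 21.35
ee_pos: [0.4615, 0.1767, 0.2154]
eef_rot: [3.141, -0.0, 1.565]
force: [-0.3, -0.2, -0.9]
grip_width: 0.0316
grip_force: 15.0
```

>>> jog_arm(rows=[{"gripper":0.05,"slide":[0,0,0],"spin":0},{"gripper":0.05,"slide":[0,0,0],"spin":0},{"gripper":0.05,"slide":[0,0,0],"spin":0},{"gripper":0.05,"slide":[0,0,-0.05],"spin":0},{"gripper":0.05,"slide":[0,0,-0.1],"spin":0},{"gripper":0.05,"slide":[0,0,-0.15],"spin":0},{"gripper":0.05,"slide":[0,0,-0.15],"spin":0}])

```text
time_s: 22.05
ee_pos: [0.4611, 0.1765, 0.3717]
eef_rot: [3.131, -0.003, 1.565]
force: [0.1, -0.2, -0.4]
grip_width: 0.0499
grip_force: 0.0
```

>>> jog_arm(rows=[{"gripper":0.05,"slide":[0.27,-0.3,0],"spin":0},{"gripper":0.05,"slide":[0.27,-0.3,0],"spin":0},{"gripper":0.05,"slide":[0.27,-0.3,0],"spin":0},{"gripper":0.05,"slide":[0.27,-0.3,0],"spin":0},{"gripper":0.05,"slide":[0.27,-0.3,0],"spin":0},{"gripper":0.05,"slide":[0.27,-0.3,0],"spin":0},{"gripper":0.05,"slide":[0.27,-0.3,0],"spin":0},{"gripper":0.05,"slide":[0.27,-0.3,0],"spin":0}])

```text
time_s: 22.85
ee_pos: [0.163, 0.4466, 0.3648]
eef_rot: [3.141, -0.0, 1.565]
force: [0.4, 0.2, 0.4]
grip_width: 0.0501
grip_force: 0.0
```

```bash
python3 - <<'E'
from h import *
from station import cams,finder
a=[]
for n in ("top","side"):
    p,d=cams.camera(n); a.append(p)
    for t in ["cast_a","burs","mandrel","small_bottle","tall_bottle","bud_tub"]:
        print(n,t,[(np.round(r["point"],3).tolist(),round(r["confidence"],2)) for r in finder.find_in(t,n)[:5]])
c=cv2.resize(a[0][130:330,180:480],(450,300)),cv2.resize(a[1][110:290,210:420],(350,300))
cv2.imwrite("pics/v4.png",np.hstack(c)[:,:,::-1])
E
```

```text
top cast_a [([0.488, -0.159, 0.028], 0.94), ([0.454, 0.092, 0.027], 0.93), ([0.351, 0.002, 0.022], 0.9), ([0.367, -0.113, 0.024], 0.84), ([0.511, 0.269, 0.024], 0.71)]
top burs [([0.494, -0.243, 0.017], 0.55)]
top mandrel [([0.48, -0.081, 0.012], 0.66)]
top small_bottle [([0.463, 0.169, 0.05], 0.49)]
top tall_bottle [([0.644, -0.163, 0.071], 0.85)]
top bud_tub [([0.767, 0.014, 0.083], 0.57)]
side cast_a [([0.462, 0.099, 0.029], 0.96), ([0.358, 0.007, 0.023], 0.8), ([0.489, -0.155, 0.028], 0.7), ([0.516, 0.283, 0.024], 0.64), ([0.37, -0.107, 0.021], 0.55)]
side burs [([0.501, -0.235, 0.022], 0.62)]
side mandrel [([0.486, -0.071, 0.017], 0.42)]
side small_bottle [([0.469, 0.186, 0.042], 0.76)]
side tall_bottle [([0.656, -0.152, 0.049], 0.94)]
side bud_tub [([0.774, 0.024, 0.072], 0.59)]
```

View pics/v4.png

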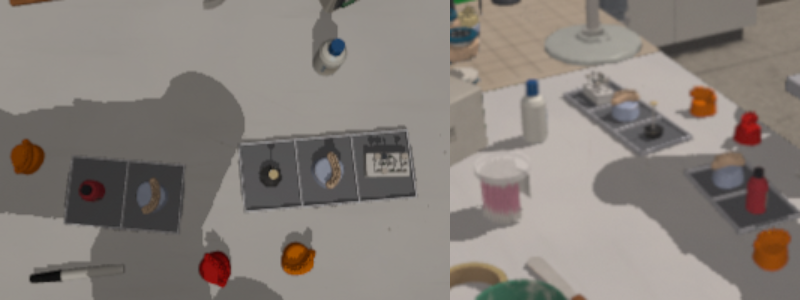

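Every item stands upright in its own bay. In the top view (left panel) the bottle is at (92,190), casts at (150,197) and (327,172), mandrel stand at (270,175), and bur block at (388,163). The tall bottle and tub have not moved.

```bash
python3 -c "
from station import workorder
print(workorder.hand_in())"
```

```text
the job is handed in; nothing more can be done
None
```

I packed both kits and handed the job in at about 23 s of the 106 s allowed. The final camera check showed all five items upright in their own bays and the tall bottle and cotton-bud tub where they started; the hand-in gave no verdict.

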